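Line up the condiments by height

ROBOT

A 7-joint arm with a two-finger parallel gripper is mounted at the origin on a cart in front of the work surface, level with it; the furniture and walls round the work are solid. World frame = base frame: x ahead of the robot, y to its left, z up, the work surface at z = 0. Lengths are in m, angles in rad, forces in N, time in s.
With the tool pointing down it reaches from about 0.35 to 0.9 m from the base axis. Payload 8.1 kg.
Tool frame: the origin (TCP) lies midway between the tips of the shut fingers; the grasp point (between the pads) lies arm.grasp_offset behind it (arm.grasp_offset is the distance from the TCP to the grasp point, in m); z points along the fingers, y is the line along which they close (so a half turn about z gives the same grasp; the last joint's range is limited). The gripper opens to 92 mm and grips with 3 to 60 N. Pads are 19 mm wide; open, the fingers measure 130 mm over their backs; the gripper's body (75 mm by 190 mm) begins 47 mm behind the grasp point.
Start: joints at [1.147, 0.434, 0.025, 1.573, -0.012, 1.134, -0.075], TCP at [0.197, -0.593, 0.227] pointing down, gripper open.
Joint ranges: [-2.62, 2.62], [-0.44, 2.09], [-1.27, 1.32], [0.08, 2.57], [-1.32, 4.46], [0.12, 2], [-2.74, 2.74]. Speed limits (rad/s): [2.22, 2.22, 3.01, 3.01, 3.14, 3.14, 3.14].

INTERFACE

Orientations are given as a rotation vector (axis times angle).
In Python, from cell import observe, imaging, arm gives the robot as it stands.
- The arm moves only by the tool apply_moves, never from a script. Its argument "commands" is a list of rows, each a list of 5 numbers: the opening in per cent of the stroke, from 0 (shut) to 100 (fully open), then the shift along the world's x, y, z in units of 0.06 m (1.0 is 0.06 m), then the turn about the world's z in units of 0.5 rad (1.0 is 0.5 rad). A call has 1 to 12 rows; each row shifts and turns the commanded pose from where the row before left it; what a row does not reach is not made up. A row lasts 1/8 s, in which the tool goes at most 62.5 mm and 10.7 degrees, less where a joint would pass 70% of its speed; a pose out of reach is approached as far as the arm can. A call with a number of a shift or a turn outside -1 to 1 is refused whole. A call with a gripper value outside its range is refused whole. The fingers move at their own pace and stop on an object; "newtons" is the grip in N (left out, the last holds). Time passes only in rows, so rows that do not move let the fingers close. It gives the time, the measured TCP pose, the force, the opening and the grip force at its end, in the units of the state.
- observe(): the state, without advancing time (a new reading comes with each control period).
- imaging.get_image(name): name is "scene" or "side" or "wrist"; returns (picture, depth): 400x640x3 uint8, red, green, blue; 400x640 float32, m along the optical axis (not along the pixel's ray), 0 where there is no reading.
- imaging.camera_params(name): a dict with "camera_matrix" (3x3 intrinsics, pixels), "dist" ([k1, k2, p1, p2, k3] as OpenCV has them; the pictures are not rectified), "origin" and "rotation" of the camera in the world; the wrist camera has in their place "tool_from_camera" (4x4, takes a point from camera to tool coordinates, whose origin is the TCP and whose axes are the flange's). Camera axes: x right, y up, looking along -z (the intrinsics and any distortion apply to the point x, -y, -z); pixel columns grow to the right and rows downward; lengths in m; the calibration is good to about 2 mm. A picture is of the moment at which its call begins: read the wrist's pose just before it. camera_params takes no time and is no camera call.
- arm.sign_off(): hands the job in; it is judged then, once.
The state is a dict: "clock": time; "joints": joint angles; "dq": joint speeds; "joint_efforts": joint torques, N m; "position": TCP position; "ee_rot": TCP orientation; "force": force on the tool from outside, world axes, zero at the start; "ft_torque": the same for the moment, N m; "width": opening from 0.0 (shut) to 1.0 (fully open); "gripper_force": force on a finger pad.
Only numpy, scipy, OpenCV 4.12 (cv2) and the standard library are available. Lean on these libraries where they do the work, as an engineer would, in place of code of your own. Each camera call takes 0.05 s, during which the arm holds its last target. There are 200 camera calls.

TASK

Set out the condiments for the meal: stand the pepper mill, spice jar, salt shaker and toothpick pot upright on the row of four cork discs in order of height, the tallest on the end disc next to the lemon and the shortest at the far end. Put each in the middle of its disc, let go of everything at the end, and do not knock or tip any of them over.

Things in the scene. Friction and masses are not known exactly. Their poses are not given: they have to be found in the camera images.
- mill_mid (a point): pepper mill of dark turned wood, 150 mm tall, 58 mm across at its widest; its rounded head, from 109 to 139 mm above its foot, is about 50 mm across and is the place to grip (about 115 to 125 mm above its foot), with a small metal knob on top up to 150 mm. About 0.2 kg. Stands upright and loose; round, so its turn about the vertical does not matter. This point is on its axis half-way up; z along its axis, up.
- spice_jar_mid (a point): spice jar of clear glass with a plain grey screw cap, 106 mm tall, 41 mm across (cap 38 mm across, the top 21 mm); best gripped about 75 mm above its foot, so that the gripper's body stays clear of the cap. About 0.1 kg. Stands upright and loose; round, so its turn about the vertical does not matter. This point is on its axis half-way up; z along its axis, up.
- shaker_mid (a point): salt shaker of clear glass with a domed metal top, 90 mm tall, 44 mm across (top about 34 mm across, from about 70 mm up); best gripped about 55 mm above its foot. About 0.1 kg. Stands upright and loose; round, so its turn about the vertical does not matter. This point is on its axis half-way up; z along its axis, up.
- pick_pot_mid (a point): small clear pot of wooden toothpicks, 64 mm tall over the toothpicks; the pot itself is 46 mm tall and 41 mm across; grip the pot, not the toothpicks, about 32 mm above its foot. About 0.05 kg. Stands upright and loose; round, so its turn about the vertical does not matter. This point is on its axis half-way up; z along its axis, up.
- disc_a_top (a point): one of four equal round cork discs, 72 mm across and 4 mm thick, fixed in a straight row 84 mm apart on a grey-white marble slab (96 x 336 mm, 14 mm high) that lies fixed on the worktop; this disc is the left-hand end as the robot sees it. The point is the centre of its upper face, 18 mm above the worktop; y points along the row to the robot's left, x across it, away from the robot, z up.
- disc_b_top (a point): one of four equal round cork discs, 72 mm across and 4 mm thick, fixed in a straight row 84 mm apart on a grey-white marble slab (96 x 336 mm, 14 mm high) that lies fixed on the worktop; this disc is second from the left as the robot sees it. The point is the centre of its upper face, 18 mm above the worktop; y points along the row to the robot's left, x across it, away from the robot, z up.
- disc_c_top (a point): one of four equal round cork discs, 72 mm across and 4 mm thick, fixed in a straight row 84 mm apart on a grey-white marble slab (96 x 336 mm, 14 mm high) that lies fixed on the worktop; this disc is third from the left as the robot sees it. The point is the centre of its upper face, 18 mm above the worktop; y points along the row to the robot's left, x across it, away from the robot, z up.
- disc_d_top (a point): one of four equal round cork discs, 72 mm across and 4 mm thick, fixed in a straight row 84 mm apart on a grey-white marble slab (96 x 336 mm, 14 mm high) that lies fixed on the worktop; this disc is the right-hand end as the robot sees it. The point is the centre of its upper face, 18 mm above the worktop; y points along the row to the robot's left, x across it, away from the robot, z up.
- lemon: yellow lemon, 72 x 57 x 58 mm, on the worktop just behind the left or the right end of the row, about 105 mm from that end disc's centre (a low green tin stands likewise behind the other end). Origin in its underside's middle; it stays put. Beware: a wall cabinet hangs right of y = -0.15, beyond x = 0.53, from 0.51 m up; draw the arm in before swinging it past.
Not all that is in view belongs to the job. Leave any black or red look-alike of the part that bears pick_pot_mid alone.

How it is judged:
At the end, for the whole second after the job is handed in: From the lemon's end of the row: pepper mill, spice jar, salt shaker, toothpick pot, one on each disc, each within 15 mm of the middle of its disc, standing on it upright (within 0.1 rad), released and at rest (((horizontal distance between lemon and disc_a_top below 0.16 m and horizontal distance between mill_mid and disc_a_top below 0.015 m and z of mill_mid in the frame of disc_a_top between 0.07 and 0.081 m and horizontal distance between spice_jar_mid and disc_b_top below 0.015 m and z of spice_jar_mid in the frame of disc_b_top between 0.048 and 0.059 m and horizontal distance between shaker_mid and disc_c_top below 0.015 m and z of shaker_mid in the frame of disc_c_top between 0.04 and 0.051 m and horizontal distance between pick_pot_mid and disc_d_top below 0.015 m and z of pick_pot_mid in the frame of disc_d_top between 0.027 and 0.038 m) or (horizontal distance between lemon and disc_d_top below 0.16 m and horizontal distance between mill_mid and disc_d_top below 0.015 m and z of mill_mid in the frame of disc_d_top between 0.07 and 0.081 m and horizontal distance between spice_jar_mid and disc_c_top below 0.015 m and z of spice_jar_mid in the frame of disc_c_top between 0.048 and 0.059 m and horizontal distance between shaker_mid and disc_b_top below 0.015 m and z of shaker_mid in the frame of disc_b_top between 0.04 and 0.051 m and horizontal distance between pick_pot_mid and disc_a_top below 0.015 m and z of pick_pot_mid in the frame of disc_a_top between 0.027 and 0.038 m)) and angle between each of mill_mid, spice_jar_mid, shaker_mid, pick_pot_mid's own z axis and vertical below 0.1 rad and linear speed of each of mill, spice_jar, shaker, pick_pot below 0.02 m/s); the robot touches nothing.
It fails at once if the pepper mill is tipped over (angle between mill_mid's own z axis and vertical above 0.8 rad).
It fails at once if the spice jar is tipped over (angle between spice_jar_mid's own z axis and vertical above 0.8 rad).
It fails at once if the salt shaker is tipped over (angle between shaker_mid's own z axis and vertical above 0.8 rad).
It fails at once if the toothpick pot is tipped over (angle between pick_pot_mid's own z axis and vertical above 0.8 rad).
It also fails if it takes over 136 s, if anything falls off the work surface, if the arm or the gripper's body presses on something with over 40 N, if the wrist force passes 120 N, or if a joint passes its speed limit or range.

## Working session

There is one attempt and no reset: what is moved stays moved. The work goes in short steps, Python scripts to look and compute and a tool call to move; the robot and the scene stay as the last step left them, time stands still between calls to the robot, and variables do not carry over. Pictures are saved under pics/ and viewed, at most 14 in all, crops included, and the job is handed in when it is done.

Besides the shell and the picture viewer there is one more tool, called after "Emit:" as name(argument=value, ...) on one line, values as JSON. apply_moves: Moves the arm, as the interface text tells. Its arguments: {"type":"object","properties":{"commands":{"type":"array"},"newtons":{"type":"number"}},"required":["commands"]}

```bash
mkdir -p pics
cat > h.py <<'E'
import numpy as np, cv2
from cell import observe, imaging, arm
from scipy.spatial.transform import Rotation as R
def grab(n):
    s=observe(); im,d=imaging.get_image(n); p=imaging.camera_params(n)
    K=np.array(p["camera_matrix"]);D=np.array(p["dist"])
    if n=="wrist":
        T=np.array(p["tool_from_camera"]); A=R.from_rotvec(s["ee_rot"]).as_matrix()
        Rc=A@T[:3,:3]; o=A@T[:3,3]+np.array(s["position"])
    else: Rc=np.array(p["rotation"]);o=np.array(p["origin"])
    if Rc.shape!=(3,3): Rc=R.from_rotvec(Rc.ravel()).as_matrix()
    return im,d,(K,D,Rc,o)
def rays(c,uv):
    K,D,Rc,o=c
    q=cv2.undistortPoints(np.array(uv,float).reshape(-1,1,2),K,D).reshape(-1,2)
    return np.c_[q[:,0],-q[:,1],-np.ones(len(q))]@Rc.T
def onplane(c,uv,z):
    r=rays(c,uv); o=c[3]; return o+r*((z-o[2])/r[:,2])[:,None]
def cloud(c,d):
    vv,uu=np.mgrid[0:d.shape[0],0:d.shape[1]]
    r=rays(c,np.c_[uu.ravel(),vv.ravel()]); P=c[3]+r*d.reshape(-1,1); P[d.ravel()==0]=np.nan
    return P.reshape(d.shape+(3,))
E
python3 - <<'E'
from h import *
print(observe(), arm.grasp_offset)
for n in("scene","side","wrist"):
    im,d,c=grab(n); cv2.imwrite(f"pics/{n}0.png",im[:,:,::-1]); np.savez(f"{n}0.npz",im=im,d=d,K=c[0],D=c[1],R=c[2],o=c[3]); print(n,c[3],-c[2][:,2],(d>0).mean())
E
```

```text
{'clock': 0.0, 'joints': array([ 1.14741674,  0.43525261,  0.02495509,  1.57409694, -0.01160812,
        1.13402678, -0.0751027 ]), 'dq': array([ 1.66169186e-03, -6.29413612e-05,  6.88780488e-04,  8.27560158e-04,
        6.90680040e-04,  3.61064354e-04,  8.84894261e-04]), 'joint_efforts': array([-1.10456956e-04, -6.67854381e+01,  9.84919108e-01, -3.14465010e+01,
       -6.06178259e-02,  4.30789590e-02,  1.74933375e-04]), 'position': array([ 0.19685782, -0.59263421,  0.22592644]), 'ee_rot': array([-3.09971507e+00, -5.01375155e-01,  6.16799925e-04]), 'force': array([-0.17117274, -0.31377095, -0.13517458]), 'ft_torque': array([ 0.01165102,  0.05386375, -0.01959161]), 'gripper_force': 0.0, 'width': 0.9988781124466208} 0.0188
scene [0.01126441 0.41473595 0.79896846] [ 0.57147644 -0.28046349 -0.77120354] 0.996
side [ 0.16561726 -0.38368345  0.66418757] [ 0.4052438   0.61335605 -0.67791726] 0.99598046875
wrist [ 0.26758367 -0.56949587  0.38358725] [-0.26308677 -0.0865907  -0.96087845] 0.99594921875
```

View pics/scene0.png

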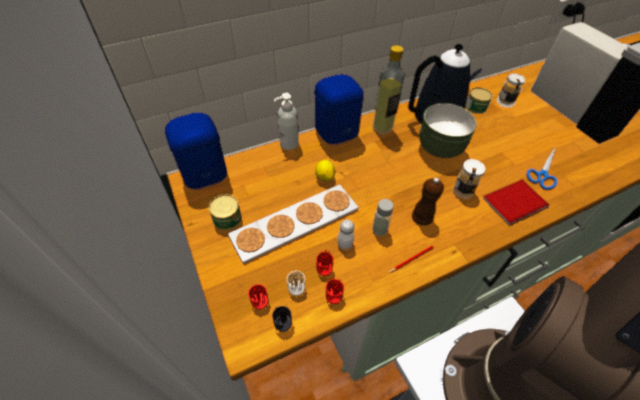

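View pics/side0.png

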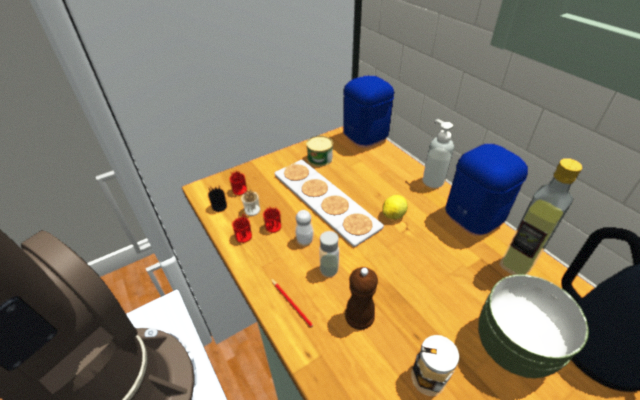

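The scene view (tin at (225,210), lemon at (326,172)) puts the lemon behind the right-hand (–y) end of the row, so the mill goes on d, the jar on c, the shaker on b and the pot on a.

Candidates for the pot:
- Clear pot with toothpicks at scene (296,284), side (251,203). This is the one I choose.
- Red look-alikes at scene (259,297), (325,263) and (334,291).
- Black look-alike at scene (282,319).

The mill is at (428,200), the jar at (383,217) and the shaker at (346,236).

```bash
cat > m.py <<'E'
from h import *
def load(n):
    f=np.load(n+"0.npz"); return f["im"],f["d"],(f["K"],f["D"],f["R"],f["o"])
for n in("scene","side"):
    im,d,c=load(n); P=cloud(c,d); hsv=cv2.cvtColor(im,cv2.COLOR_RGB2HSV)
    # objects by depth: small blobs above table, before x<0.75
    m=((P[...,2]>0.03)&(P[...,2]<0.2)&(P[...,0]>0.25)&(P[...,0]<0.8)&(abs(P[...,1])<0.6)).astype(np.uint8)
    k,lab,st,ce=cv2.connectedComponentsWithStats(m)
    print(n)
    for i in range(1,k):
        if st[i,4]<60: continue
        Q=P[lab==i]; zt=np.percentile(Q[:,2],98); T=Q[Q[:,2]>zt-0.012]
        print(ce[i].round(),st[i,4],"ztop %.3f"%zt,"top xy",T[:,:2].mean(0).round(3),"all mid",((Q[:,:2].min(0)+Q[:,:2].max(0))/2).round(3),"ext",np.ptp(Q[:,:2],axis=0).round(3),np.median(im[lab==i],0))
    # discs: orange-ish within slab
    mz=((P[...,2]>0.008)&(P[...,2]<0.025)).astype(np.uint8)
    cork=cv2.inRange(hsv,(3,50,60),(25,255,255))&(mz*255)
    cork=cv2.morphologyEx(cork,cv2.MORPH_OPEN,np.ones((3,3)))
    k,lab,st,ce=cv2.connectedComponentsWithStats(cork)
    for i in range(1,k):
        if st[i,4]<150: continue
        vv,uu=np.where(lab==i); X=onplane(c,np.c_[uu,vv],.018)
        h=cv2.convexHull(X[:,:2].astype(np.float32)); (cx,cy),r=cv2.minEnclosingCircle(h)
        print("disc",ce[i].round(),st[i,4],X.mean(0).round(4),"circ %.4f %.4f r%.4f"%(cx,cy,r),P[lab==i][:,2].mean().round(4))
E
python3 m.py
python3 -c "
import cv2,numpy as np
a=cv2.imread('pics/scene0.png')[180:340,220:460];b=cv2.imread('pics/side0.png')[170:330,200:400]
cv2.imwrite('pics/c1.png',np.vstack([cv2.resize(a,(450,300)),cv2.resize(b,(450,300))]))"
```

```text
scene
[447. 109.] 4904 ztop 0.194 top xy [ 0.736 -0.368] all mid [ 0.672 -0.415] ext [0.256 0.368] [35. 39. 24.]
[387. 102.] 1064 ztop 0.197 top xy [ 0.764 -0.187] all mid [ 0.773 -0.198] ext [0.053 0.061] [81. 76. 37.]
[342. 113.] 1950 ztop 0.188 top xy [ 0.781 -0.045] all mid [ 0.777 -0.048] ext [0.045 0.124] [ 4. 17. 48.]
[199. 155.] 2579 ztop 0.188 top xy [0.781 0.38 ] all mid [0.778 0.38 ] ext [0.044 0.125] [ 4. 17. 48.]
[180. 272.] 2401 ztop 0.198 top xy [0.462 0.5  ] all mid [0.525 0.5  ] ext [0.55  0.003] [95. 92. 87.]
[470. 175.] 686 ztop 0.102 top xy [ 0.451 -0.26 ] all mid [ 0.452 -0.262] ext [0.059 0.059] [123.  96.  67.]
[325. 169.] 305 ztop 0.059 top xy [0.661 0.07 ] all mid [0.659 0.069] ext [0.06  0.054] [210. 172.   0.]
[429. 198.] 726 ztop 0.148 top xy [ 0.425 -0.101] all mid [ 0.426 -0.1  ] ext [0.051 0.048] [40. 22. 10.]
[224. 209.] 751 ztop 0.059 top xy [0.639 0.368] all mid [0.641 0.368] ext [0.077 0.075] [234. 206. 122.]
[383. 214.] 471 ztop 0.109 top xy [0.437 0.023] all mid [0.438 0.023] ext [0.04 0.04] [111.  98.  73.]
[346. 232.] 353 ztop 0.090 top xy [0.43
[... 2381 characters left out ...]
 0.187 top xy [ 0.734 -0.354] all mid [ 0.662 -0.353] ext [0.238 0.235] [44. 52. 34.]
[362. 294.] 1344 ztop 0.149 top xy [ 0.422 -0.105] all mid [ 0.422 -0.105] ext [0.05  0.052] [56. 33. 19.]
[435. 362.] 1742 ztop 0.102 top xy [ 0.448 -0.265] all mid [ 0.449 -0.264] ext [0.058 0.057] [235.5 232.5 227. ]
disc [296. 172.] 337 [0.538  0.3339 0.018 ] circ 0.5393 0.3360 r0.0386 0.0183
disc [314. 188.] 374 [0.5454 0.2491 0.018 ] circ 0.5454 0.2499 r0.0356 0.0185
disc [335. 205.] 428 [0.5522 0.166  0.018 ] circ 0.5524 0.1672 r0.0353 0.0186
disc [357. 224.] 509 [0.5595 0.0822 0.018 ] circ 0.5597 0.0832 r0.0356 0.0186
disc [176. 366.] 1438 [ 0.0982 -0.0101  0.018 ] circ 0.0955 -0.0032 r0.0728 0.0147
```

View pics/c1.png

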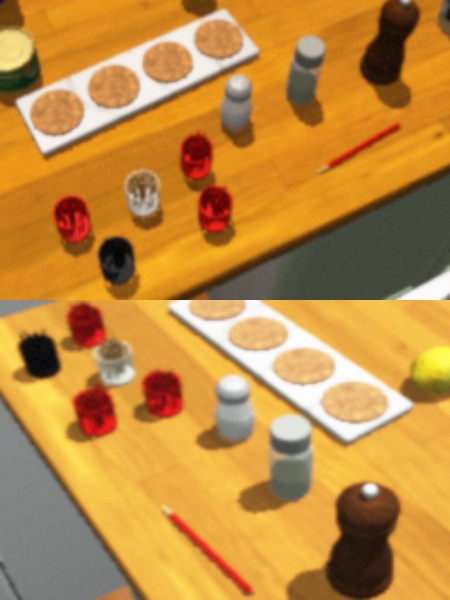

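The crop confirms the clear pot and all four parts. Both cameras agree to about 4 mm, and the heights match the description. I average them to:
- Pot (0.380, 0.282), shaker (0.436, 0.121), jar (0.437, 0.021), mill (0.424, −0.103).
- Discs a (0.541, 0.335), b (0.5475, 0.251), c (0.554, 0.167), d (0.5615, 0.083).

I'll place them shortest first, with the fingers closing along x.

Emit:
apply_moves(commands=[[100,0.42,0.61,0.25,0.25],[100,0.42,0.61,0.25,0.25],[100,0.42,0.61,0.25,0.25],[100,0.42,0.61,0.25,0.25],[100,0.42,0.61,0.2,0.25],[100,0.42,0.61,0,0.25],[100,0.42,0.61,0,0.25],[100,0.42,0.61,0,0.25],[100,0,0.8,0,0.25],[100,0,0.8,0,0.25],[100,0,0.8,0,0],[100,0,0.8,0,0]], newtons=15)

```text
clock: 1.65
position: [0.3983, -0.1068, 0.2987]
ee_rot: [2.222, 2.221, -0.0]
force: [1.3, -0.6, 0.8]
width: 1.001
gripper_force: 0.0
```

Emit:
apply_moves(commands=[[100,0,0.8,0,0],[100,0,0.8,0,0],[100,0,0.8,0,0],[100,0,0.8,0,0],[100,0,0.8,0,0],[100,0,0.8,0,0],[100,0,0.8,0,0],[100,0,0.5,0,0],[100,0,0,0,0],[100,0,0,0,0]])

```text
clock: 2.9
position: [0.3986, 0.2568, 0.2984]
ee_rot: [2.222, 2.221, -0.002]
force: [0.4, -1.1, -1.0]
width: 1.003
gripper_force: 0.0
```

```bash
cat > w.py <<'E'
import sys
from h import *
im,d,c=grab("wrist"); P=cloud(c,d)
if len(sys.argv)>1: cv2.imwrite(f"pics/{sys.argv[1]}.png",im[:,:,::-1])
m=((P[...,2]>0.03)&(P[...,2]<0.19)).astype(np.uint8)
k,lab,st,ce=cv2.connectedComponentsWithStats(m)
for i in range(1,k):
    if st[i,4]<300: continue
    Q=P[lab==i]; lo,hi=np.percentile(Q[:,:2],[1,99],axis=0)
    print(ce[i].round(),st[i,4],"ztop %.3f"%np.percentile(Q[:,2],98),"mid",((lo+hi)/2).round(4),"ext",(hi-lo).round(3),np.median(im[lab==i],0))
hsv=cv2.cvtColor(im,cv2.COLOR_RGB2HSV)
cork=cv2.inRange(hsv,(3,50,60),(25,255,255))&(((P[...,2]>0.011)&(P[...,2]<0.025))*255).astype(np.uint8)
cork=cv2.morphologyEx(cork,cv2.MORPH_OPEN,np.ones((5,5)))
k,lab,st,ce=cv2.connectedComponentsWithStats(cork)
for i in range(1,k):
    if st[i,4]<500: continue
    vv,uu=np.where(lab==i); X=onplane(c,np.c_[uu,vv],.018)
    (cx,cy),r=cv2.minEnclosingCircle(cv2.convexHull(X[:,:2].astype(np.float32)))
    print("disc",ce[i].round(),st[i,4],X.mean(0).round(4),"circ %.4f %.4f r%.4f"%(cx,cy,r))
E
python3 w.py w1
```

```text
[617.  81.] 4351 ztop 0.095 mid [0.7694 0.3769] ext [0.027 0.115] [23. 23. 41.]
[509.  87.] 3529 ztop 0.058 mid [0.6385 0.3666] ext [0.072 0.07 ] [234. 212. 153.]
[313.  83.] 320 ztop 0.063 mid [0.3859 0.3692] ext [0.041 0.039] [178.  64.  51.]
[260. 108.] 327 ztop 0.063 mid [0.3167 0.3409] ext [0.04  0.038] [68. 51. 37.]
[274. 202.] 401 ztop 0.062 mid [0.3265 0.2132] ext [0.04  0.039] [139.  49.  36.]
[323. 209.] 376 ztop 0.063 mid [0.3989 0.2014] ext [0.04 0.04] [146.5  53.   40. ]
[633. 241.] 460 ztop 0.067 mid [0.8582 0.1552] ext [0.033 0.064] [91. 84. 78.]
[350. 255.] 633 ztop 0.088 mid [0.4388 0.1331] ext [0.038 0.022] [144. 134. 127.]
[348. 311.] 552 ztop 0.085 mid [0.4383 0.0335] ext [0.039 0.018] [105.  98.  84.]
disc [423. 113.] 2002 [0.5415 0.3351 0.018 ] circ 0.5416 0.3349 r0.0358
disc [423. 171.] 1718 [0.5484 0.2517 0.018 ] circ 0.5483 0.2514 r0.0360
disc [423. 220.] 1227 [0.5563 0.1734 0.018 ] circ 0.5554 0.1689 r0.0362
```

View pics/w1.png

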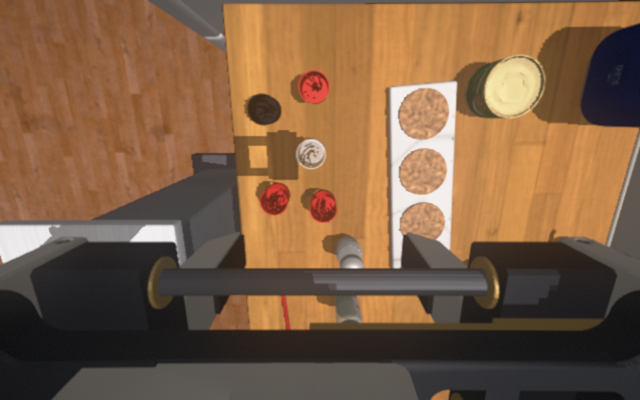

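The wrist view shows the clear pot at (311,153), with red pots around it and the black one at (264,108). The discs at (423,113), (423,171) and (423,220) agree with the estimates to 1–2 mm. I descend on the pot.

Emit:
apply_moves(commands=[[100,-0.3,0.43,-0.5,0],[100,0,0,-0.8,0],[100,0,0,-0.8,0],[100,0,0,-0.8,0],[100,0,0,-0.8,0],[100,0,0,-0.5,0],[100,0,0,-0.3,0],[100,0,0,-0.24,0],[100,0,0,0,0],[100,0,0,0,0]])

```text
clock: 4.2
position: [0.3812, 0.2839, 0.0151]
ee_rot: [2.221, 2.221, 0.002]
force: [0.7, 0.4, 0.5]
width: 0.996
gripper_force: 0.0
```

Emit:
apply_moves(commands=[[35,0,0,0,0],[25,0,0,0,0],[25,0,0,0,0],[25,0,0,0,0],[25,0,0,0,0],[25,0,0,0,0]], newtons=8)

```text
clock: 4.95
position: [0.3807, 0.2835, 0.0143]
ee_rot: [2.222, 2.221, -0.0]
force: [0.1, -0.3, 0.4]
width: 0.441
gripper_force: 8.0
```

Emit:
apply_moves(commands=[[25,0,0,0.4,0],[25,0,0,0.6,0],[25,0,0,0.6,0],[25,0.4,0.13,0,0],[25,0.5,0.16,0,0],[25,0.6,0.2,0,0],[25,0.6,0.2,0,0],[25,0.4,0.13,0,0],[25,0.17,0.05,0,0],[25,0,0,-0.5,0],[25,0,0,0,0],[25,0,0,0,0]])

```text
clock: 6.45
position: [0.5404, 0.3359, 0.0811]
ee_rot: [-2.221, -2.222, -0.0]
force: [0.3, 1.2, -1.3]
width: 0.439
gripper_force: 8.0
```

Emit:
apply_moves(commands=[[25,0,0,-0.4,0],[25,0,0,-0.25,0],[25,0,0,-0.15,0],[25,0,0,0,0],[25,0,0,0,0]])

```text
clock: 7.08
position: [0.541, 0.336, 0.0329]
ee_rot: [-2.221, -2.221, -0.001]
force: [-0.0, 0.7, 0.4]
width: 0.437
gripper_force: 8.0
```

Emit:
apply_moves(commands=[[62,0,0,-0.02,0],[62,0,0,0,0],[62,0,0,0,0],[62,0,0,0.3,0],[62,0,0,0.7,0],[62,0,0,0.8,0],[62,0,0,0.7,0],[90,-0.3,-0.6,0,0],[90,-0.4,-0.9,0,0],[90,-0.45,-0.95,0,0],[90,-0.4,-0.8,0,0],[90,-0.2,-0.3,0,0]])

```text
clock: 8.57
position: [0.4349, 0.1202, 0.182]
ee_rot: [2.223, 2.217, -0.002]
force: [0.6, 0.3, -0.0]
width: 0.899
gripper_force: 0.0
```

Run:
```python
from h import *
print(observe()["position"])
for n in("scene","side"):
    im,d,c=grab(n); P=cloud(c,d); cv2.imwrite(f"pics/{n}1.png",im[:,:,::-1])
    for nm,(x,y),h in(("pot",(.541,.335),.06),("shaker",(.4365,.122),.08),("jar",(.437,.021),.1)):
        m=(np.hypot(P[...,0]-x,P[...,1]-y)<.035)&(P[...,2]>h-.03)&(P[...,2]<h+.03)
        Q=P[m]; 
        if len(Q)>20: print(n,nm,len(Q),((Q.min(0)+Q.max(0))/2).round(4),Q.max(0)[2].round(3))
```

```text
[0.43486911 0.12024794 0.18198453]
scene pot 310 [0.5419 0.3339 0.0569] 0.084
scene shaker 247 [0.4387 0.124  0.0715] 0.093
scene jar 217 [0.4363 0.0222 0.0895] 0.109
side pot 194 [0.5385 0.3348 0.055 ] 0.08
side shaker 295 [0.4358 0.1193 0.0715] 0.093
side jar 438 [0.4356 0.0203 0.0899] 0.11
```

Emit:
apply_moves(commands=[[90,0.03,0.02,-0.7,0],[90,0,0,-0.7,0],[90,0,0,-0.5,0],[90,0,0,-0.3,0],[90,0,0,-0.22,0],[90,0,0,0,0],[35,0,0,0,0],[28,0,0,0,0],[28,0,0,0,0],[28,0,0,0,0],[28,0,0,0,0],[28,0,0,0,0]], newtons=12)

```text
clock: 10.18
position: [0.438, 0.1243, 0.036]
ee_rot: [2.222, 2.221, 0.0]
force: [-0.2, -0.8, 1.4]
width: 0.428
gripper_force: 12.0
```

Emit:
apply_moves(commands=[[28,0,0,0.4,0],[28,0,0,0.6,0],[28,0,0,0.6,0],[28,0.3,0.35,0,0],[28,0.45,0.5,0,0],[28,0.5,0.6,0,0],[28,0.4,0.5,0,0],[28,0.18,0.2,0,0],[28,0,0,-0.5,0],[28,0,0,0,0],[28,0,0,0,0],[28,0,0,0,0]])

```text
clock: 11.68
position: [0.5481, 0.2533, 0.1031]
ee_rot: [2.222, 2.22, 0.002]
force: [-0.2, -0.8, -0.9]
width: 0.43
gripper_force: 11.8
```

```bash
python3 - <<'E'
from h import *
print(observe()["position"])
for n in("scene","side"):
    im,d,c=grab(n); P=cloud(c,d); cv2.imwrite(f"pics/{n}2.png",im[:,:,::-1])
E
python3 -c "
import cv2,numpy as np
a=cv2.imread('pics/scene2.png')[130:290,200:440];b=cv2.imread('pics/side2.png')[110:270,220:460]
cv2.imwrite('pics/c2.png',np.vstack([cv2.resize(a,(450,300)),cv2.resize(b,(450,300))]))"
```

```text
[0.54807016 0.25333087 0.10309859]
```

View pics/c2.png

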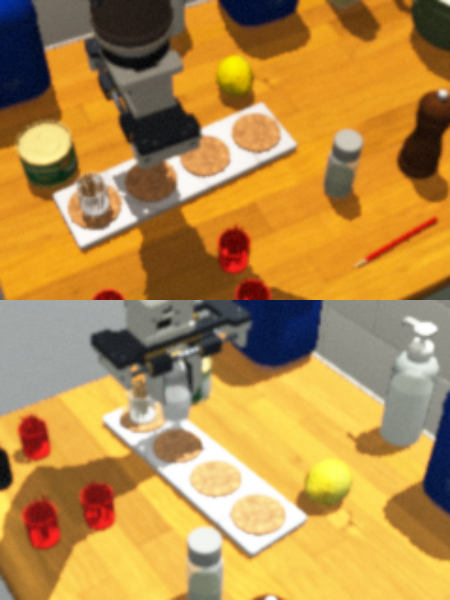

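The pot stands central on disc a and the shaker hangs upright in the fingers (crop about (175,390)). I lower it onto b, release, and go to the jar.

Emit:
apply_moves(commands=[[28,0,0,-0.4,0],[28,0,0,-0.25,0],[28,0,0,-0.15,0],[28,0,0,0,0],[28,0,0,0,0],[28,0,0,0,0]])

```text
clock: 12.52
position: [0.5479, 0.2535, 0.0542]
ee_rot: [2.221, 2.221, 0.001]
force: [-0.3, -0.1, -1.2]
width: 0.432
gripper_force: 11.8
```

Emit:
apply_moves(commands=[[65,0,0,-0.01,0],[65,0,0,0,0],[65,0,0,0,0],[65,0,0,0.3,0],[65,0,0,0.8,0],[65,0,0,0.9,0],[65,0,0,0.5,0],[90,-0.4,-0.85,0,0],[90,-0.5,-0.95,0,0],[90,-0.5,-0.95,0,0],[90,-0.35,-0.85,0,0],[90,-0.1,-0.27,0,0]])

```text
clock: 14.02
position: [0.4371, 0.0214, 0.2042]
ee_rot: [2.224, 2.216, -0.002]
force: [1.1, -0.1, 0.7]
width: 0.895
gripper_force: 0.0
```

Emit:
apply_moves(commands=[[90,0,0,0,0],[90,0,0,0,0]])

```text
clock: 14.28
position: [0.4391, 0.0258, 0.2041]
ee_rot: [2.22, 2.222, 0.002]
force: [0.0, -0.3, 0.0]
width: 0.901
gripper_force: 0.0
```

Emit:
apply_moves(commands=[[90,-0.04,-0.08,-0.6,0],[90,0,0,-0.7,0],[90,0,0,-0.6,0],[90,0,0,-0.35,0],[90,0,0,-0.22,0],[90,0,0,0,0],[90,0,0,0,0],[28,0,0,0,0],[28,0,0,0,0],[28,0,0,0,0],[28,0,0,0,0],[28,0,0,0,0]], newtons=12)

```text
clock: 15.78
position: [0.4361, 0.0198, 0.0552]
ee_rot: [2.222, 2.221, 0.0]
force: [0.6, 0.1, -0.3]
width: 0.446
gripper_force: 11.9
```

Emit:
apply_moves(commands=[[28,0,0,0.4,0],[28,0,0,0.6,0],[28,0,0,0.6,0],[28,0.35,0.4,0,0],[28,0.47,0.6,0,0],[28,0.5,0.65,0,0],[28,0.45,0.55,0,0],[28,0.2,0.25,0,0],[28,0,0,-0.5,0],[28,0,0,0,0],[28,0,0,0,0],[28,0,0,0,0]])

```text
clock: 17.27
position: [0.5547, 0.1667, 0.1222]
ee_rot: [2.221, 2.22, 0.002]
force: [0.4, 0.3, -0.6]
width: 0.448
gripper_force: 11.9
```

Emit:
apply_moves(commands=[[28,0,0.01,-0.4,0],[28,0,0,-0.25,0],[28,0,0,-0.15,0],[28,0,0,0,0],[28,0,0,0,0],[28,0,0,0,0]])

```text
clock: 18.02
position: [0.5543, 0.1675, 0.0735]
ee_rot: [2.221, 2.221, 0.0]
force: [-0.0, -0.4, -0.7]
width: 0.444
gripper_force: 12.0
```

Emit:
apply_moves(commands=[[65,0,0,-0.01,0],[65,0,0,0,0],[65,0,0,0,0],[65,0,0,0.3,0],[65,0,0,0.8,0],[65,0,0,0.9,0],[65,0,0,0.9,0],[65,0,0,0.1,0],[95,-0.4,-0.8,0,0],[95,-0.45,-0.9,0,0],[95,-0.45,-0.9,0,0],[95,-0.4,-0.9,0,0]])

```text
clock: 19.52
position: [0.4508, -0.0441, 0.2526]
ee_rot: [2.221, 2.222, -0.001]
force: [1.3, -0.9, 0.2]
width: 0.947
gripper_force: 0.0
```

Emit:
apply_moves(commands=[[95,-0.3,-0.7,0,0],[95,-0.18,-0.3,0,0],[95,0,0,0,0],[95,0,0,0,0]])

```text
clock: 20.02
position: [0.4238, -0.1017, 0.2527]
ee_rot: [2.22, 2.222, 0.001]
force: [0.9, 0.8, -0.4]
width: 0.951
gripper_force: 0.0
```

Run:
```python
from h import *
print(observe()["position"])
for n in("scene","side"):
    im,d,c=grab(n); P=cloud(c,d); cv2.imwrite(f"pics/{n}3.png",im[:,:,::-1])
    for nm,(x,y),h in(("pot",(.541,.335),.078),("shaker",(.548,.2515),.108),("jar",(.555,.168),.124),("mill",(.424,-.103),.148)):
        m=(np.hypot(P[...,0]-x,P[...,1]-y)<.038)&(P[...,2]>h-.04)&(P[...,2]<h+.015)
        Q=P[m]
        if len(Q)>20: print(n,nm,len(Q),((Q.min(0)+Q.max(0))/2).round(4),np.ptp(Q,axis=0).round(3),Q.max(0)[2].round(3))
```

```text
[ 0.42380527 -0.10166546  0.25273963]
scene pot 271 [0.5419 0.3339 0.0603] [0.043 0.04  0.045] 0.083
scene shaker 244 [0.5456 0.2526 0.089 ] [0.031 0.036 0.042] 0.11
scene jar 312 [0.553  0.17   0.1063] [0.037 0.039 0.044] 0.128
scene mill 331 [ 0.4262 -0.1013  0.1306] [0.047 0.046 0.045] 0.153
side pot 240 [0.5381 0.3341 0.0601] [0.04  0.044 0.044] 0.082
side shaker 230 [0.5453 0.2482 0.089 ] [0.036 0.03  0.041] 0.109
side jar 22 [0.5431 0.1784 0.1241] [0.018 0.02  0.006] 0.127
side mill 682 [ 0.423  -0.1036  0.1302] [0.047 0.05  0.044] 0.152
```

View pics/side3.png

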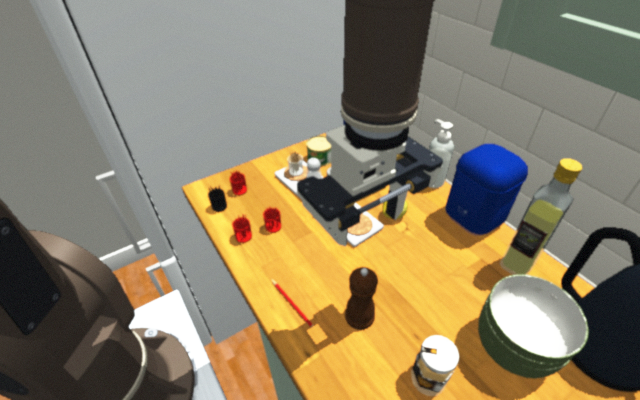

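The shaker and jar stand on b and c (tops at 0.109 and 0.127), and the pot is unchanged at (296,165). The gripper is above the mill at (362,297).

Emit:
apply_moves(commands=[[95,0.01,-0.01,-0.6,0],[95,0,0,-0.7,0],[95,0,0,-0.6,0],[95,0,0,-0.4,0],[95,0,0,-0.23,0],[95,0,0,0,0],[95,0,0,0,0],[35,0,0,0,0],[35,0,0,0,0],[35,0,0,0,0],[35,0,0,0,0],[35,0,0,0,0]], newtons=20)

```text
clock: 21.62
position: [0.4243, -0.1032, 0.1008]
ee_rot: [2.221, 2.221, 0.0]
force: [0.4, -0.2, 1.2]
width: 0.544
gripper_force: 20.0
```

Emit:
apply_moves(commands=[[35,0,0,0.3,0],[35,0,0,0.5,0],[35,0,0,0.5,0],[35,0.3,0.4,0,0],[35,0.45,0.65,0,0],[35,0.5,0.7,0,0],[35,0.5,0.7,0,0],[35,0.4,0.45,0,0],[35,0.14,0.21,0,0],[35,0,0,-0.3,0],[35,0,0,0,0],[35,0,0,0,0]])

```text
clock: 23.12
position: [0.5608, 0.0818, 0.1604]
ee_rot: [-2.223, -2.22, 0.002]
force: [-0.3, -0.1, -1.5]
width: 0.541
gripper_force: 20.0
```

Emit:
apply_moves(commands=[[35,0.01,0.03,-0.3,0],[35,0,0,-0.22,0],[35,0,0,-0.15,0],[35,0,0,0,0],[35,0,0,0,0],[35,0,0,0,0]])

```text
clock: 23.88
position: [0.5622, 0.0853, 0.1208]
ee_rot: [2.221, 2.221, 0.001]
force: [0.1, 0.1, -1.2]
width: 0.545
gripper_force: 20.0
```

Emit:
apply_moves(commands=[[85,0,0,0,0],[85,0,0,0,0],[85,0,0,0,0],[85,0,0,0,0],[85,0,0,0.3,0],[85,0,0,0.7,0],[85,0,0,0.8,0],[85,0,0,0.6,0],[85,-0.6,-0.6,0,0],[85,-0.8,-0.8,0,0],[85,-0.8,-0.8,0,0],[85,0,-0.5,0,0]])

```text
clock: 25.38
position: [0.4348, -0.0709, 0.2657]
ee_rot: [2.222, 2.218, -0.003]
force: [1.3, 0.3, -0.1]
width: 0.851
gripper_force: 0.0
```

Emit:
apply_moves(commands=[[85,0,-0.9,0,0],[85,0,-0.9,0,0],[85,0,0,0,0],[85,0,0,0,0]])

```text
clock: 25.88
position: [0.4379, -0.1765, 0.2653]
ee_rot: [2.221, 2.221, 0.001]
force: [0.6, 0.8, 0.4]
width: 0.851
gripper_force: 0.0
```

Run:
```python
from h import *
print(observe()["position"])
for n in("scene","side"):
    im,d,c=grab(n); P=cloud(c,d); cv2.imwrite(f"pics/{n}4.png",im[:,:,::-1])
    for nm,(x,y),h in(("pot",(.541,.335),.082),("shaker",(.548,.2515),.108),("jar",(.555,.168),.124),("mill",(.5615,.0837),.168)):
        m=(np.hypot(P[...,0]-x,P[...,1]-y)<.038)&(P[...,2]>h-.04)&(P[...,2]<h+.015)
        Q=P[m]
        if len(Q)>20: print(n,nm,len(Q),((Q.min(0)+Q.max(0))/2).round(4),np.ptp(Q,axis=0).round(3),Q.max(0)[2].round(3))
```

```text
[ 0.43793238 -0.17646987  0.26534761]
scene pot 251 [0.5421 0.334  0.0627] [0.043 0.04  0.041] 0.083
scene shaker 252 [0.5446 0.2526 0.0894] [0.034 0.036 0.043] 0.111
scene jar 311 [0.5533 0.17   0.1061] [0.039 0.039 0.044] 0.128
scene mill 305 [0.5615 0.0869 0.1495] [0.045 0.046 0.043] 0.171
side pot 227 [0.5382 0.3347 0.0626] [0.04  0.044 0.041] 0.083
side shaker 234 [0.5443 0.2477 0.0888] [0.034 0.031 0.041] 0.109
side jar 351 [0.5518 0.1677 0.1054] [0.039 0.039 0.042] 0.127
side mill 388 [0.5592 0.084  0.1494] [0.046 0.047 0.042] 0.17
```

View pics/scene4.png

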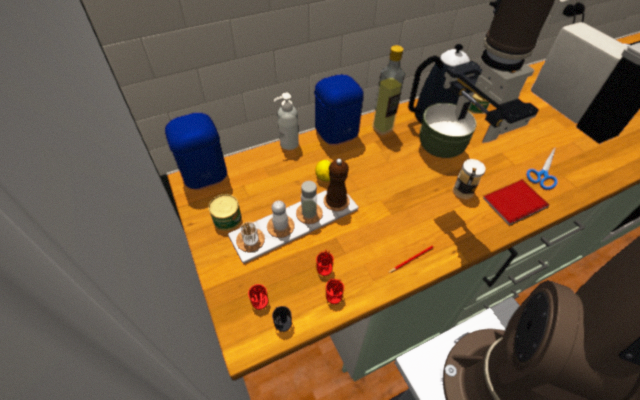

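All four stand upright near the middles of their discs (pot (250,236), shaker (280,216), jar (309,201), mill (338,183)). The mill is at the lemon's end, every offset is within about 4 mm, and the gripper is clear.

```bash
python3 -c "
from cell import arm
print(arm.sign_off())"
```

```text
the job is handed in; nothing more can be done
None
```

The job is handed in after about 26 s of robot time: mill, spice jar, salt shaker and toothpick pot stand upright and released on discs d, c, b and a, with the mill at the lemon's end and each within about 4 mm of its disc's centre by the cameras; the judge's verdict was not returned.

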